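# Feed a toy-base block over the sanding table with a push stick

## Task

At the bird shop's toy bench, first open the sanding table's dust shutter fully by pressing on the flush plate and sliding it along its track. Then take the push stick from its tray and, touching the block with nothing but the stick, set the drilled wooden block flat against the fence before it reaches the abrasive sheet, and feed it over the sheet right up to the end stop, keeping it pressed against the fence all the way. Finally lay the stick flat in its tray again, leaving the block at the stop, the shutter open and the other things on the bench where they are.

Things in the scene. Friction and masses are not known exactly. Their poses are not given: they have to be found in the camera images.
- station: The sanding table: a low fixed plywood box with a grey deck, 260 mm (its x) by 550 mm (its y), deck 60 mm above the bench; a white duct leaves its far side. Origin: centre of its underside. Its x points to the fence (away from the robot), its y is the feed direction (the robot's left), turned up to 0.08 rad. In its frame the shutter track spans x -108 to -54, y -6 to 191 mm.
- fence: The aluminium fence of the sanding table, a fixed straight rail 550 mm long, 25 mm thick, 40 mm high above the deck, two black clamp knobs behind it. Origin: on the deck, halfway along, on the face that the block runs along, at x = 75 mm, y = 0 in the station's frame; axes as the station's.
- sheet (a point): Centre of the brown abrasive sheet, let in level with the deck, 120 mm (station x, up to the fence) by 90 mm (station y); at x = 15, y = 45 mm in the station's frame, so it starts at y = 0 and ends at y = 90 mm.
- stop_face (a point): The end stop, a fixed dark wooden block 65 mm (station x, up to the fence) by 25 mm, 34 mm high on the deck at the left end of the fence. This point: foot of its face, at x = 42.5, y = 250 mm in the station's frame.
- shutter_top (a point): Centre of the top of the dust shutter, a ribbed steel plate without handle, 52 mm (station x) by 100 mm (station y), level with the deck in its track beside the abrasive sheet. It moves with the plate.
- shutter (a joint): Travel of the dust shutter in m along the station's +y: 0 = closed (over the suction slots beside the sheet), 0.095 = fully open against its end. Starts at 0 to 0.02. Slides with about 1.5 N and stays where it is left. A closed fingertip pressed down with 5 to 15 N drags it by friction.
- block: The workpiece: light wood block 60 mm (its x) by 150 mm (its y) by 38 mm high, 0.18 to 0.31 kg, three 22 mm holes in a row in its top. It lies on the deck's right part, short of the sheet, 20 to 45 mm off its place at the fence, turned up to 0.25 rad. Origin: centre of its underside; its y is roughly the feed direction. At fence and stop: x = 45, y = 175 mm in the station's frame.
- push_stick: Light wood stick, 30 mm high, 257 mm long (its x), 0.11 kg, flat in its tray, nose away from the robot. Handle 24 mm wide (its y), x -125 to 85 mm, then a 38 mm wide shoulder and a 48 mm wide forked nose: 90 degree V notch open to +x, root at x = 115, prong ends at x = 132, y = +-17 mm; it fits round an upright corner of the block. Origin: underside of the handle, at its centre of mass.
- tray: The push stick's tray: fixed, shallow, dark steel, 310 mm (its x, roughly the robot's x) by 126 mm (its y) outside, walls 4 mm thick and 16 mm high, floor 4 mm thick. Stands on the bench at the right or at the left end of the sanding table. Origin: centre of its underside.
- parts_tray: Bystander, fixed: a shallow dark wooden tray 250 by 118 mm with turned wooden discs, 41 mm high; it stands at the end of the sanding table where the stick's tray does not. Origin: centre of its underside.
- wood_ring: Bystander: wooden ring 60 mm across, 16 mm thick, lying on the deck's near-left corner. Origin: centre of its underside.
- feed_cup: Bystander: steel feeding cup 80 mm across, 40 mm high, on the bench at the sanding table's near right corner. Origin: centre of its underside.
- bell: Bystander: brass bell 64 mm across, 66 mm high, on the bench at the sanding table's near left corner. Origin: centre of its underside.

How it is judged:
On the way, in this order (a step that is already met when the one before it is completed fails the run):
1. the dust shutter is fully open (within 7 mm) (value of joint shutter above 0.088 m), for 0.2 s.
2. the push stick is held, 30 mm or more above its place in the tray (contact force between the fingers and push_stick above 2 N and z of push_stick in the frame of tray above 0.034 m), for 0.2 s.
3. the block is flat against the fence (within 5 mm and 0.06 rad), still short of the abrasive sheet (x of block in the frame of station above 0.04 m and angle between the y axis of block and the y axis of station, either way round below 0.06 rad and y of block in the frame of station below -0.07 m), for 0.1 s.
4. on the abrasive sheet, the held stick pushes the block and the block bears on the fence (x of block in the frame of station above 0.04 m and angle between the y axis of block and the y axis of station, either way round below 0.06 rad and y of block in the frame of station between -0.03 and 0.13 m and contact force between push_stick and block above 0.5 N and contact force between block and fence above 0.3 N and contact force between the fingers and push_stick above 2 N), for 0.2 s.
5. the block is at the end stop (within 5 mm), flat against the fence (y of block in the frame of station above 0.17 m and x of block in the frame of station above 0.04 m and angle between the y axis of block and the y axis of station, either way round below 0.06 rad), for 0.2 s.
At the end, for the whole second after the job is handed in: Shutter open to within 7 mm; block lying on the deck within 5 mm of the end stop and within 5 mm and 0.06 rad of flat against the fence; push stick lying flat on the floor of its tray (its origin within 50 mm of the tray's centre each way), released; all at rest (all of step 5 and value of joint shutter above 0.088 m and x of push_stick in the frame of tray between -0.05 and 0.05 m and y of push_stick in the frame of tray between -0.05 and 0.05 m and z of push_stick in the frame of tray below 0.009 m and angle between push_stick's own z axis and vertical below 0.06 rad and linear speed of each of block, push_stick below 0.01 m/s and height (world z) of block between 0.055 and 0.065 m); the robot touches nothing.
It fails at once if the block comes more than 5 mm or 0.06 rad off the fence while any of it is over the abrasive sheet (y of block in the frame of station between -0.07 and 0.165 m and not (x of block in the frame of station above 0.04 m and angle between the y axis of block and the y axis of station, either way round below 0.06 rad)).
It fails at once if the gripper or arm touches the block (contact force between any of the fingers, the arm and block above 0.5 N).
It fails at once if a bystander is moved by more than 15 mm (distance of any of wood_ring, feed_cup, bell from where it was at the start of the episode above 0.015 m).
It also fails if it takes over 64 s, if anything falls off the work surface, if the arm or the gripper's body presses on something with over 40 N, if the wrist force passes 120 N, or if a joint passes its speed limit or range.

## Robot

A 6-joint arm with a two-finger parallel gripper is mounted at the origin on the work surface. World frame = base frame: x ahead of the robot, y to its left, z up, the work surface at z = 0. Lengths are in m, angles in rad, forces in N, time in s.
With the tool pointing down it reaches from about 0.25 to 0.775 m from the base axis. Payload 4 kg.
Tool frame: the origin (TCP) lies at the very end of the fingers, on their centre line; the grasp point (between the pads) lies 19 mm behind it (robot.grip_point_offset is the distance from the TCP to the grasp point, in m); z points along the fingers, x is the direction in which the jaws open and shut, and the axes are right-handed (so a half turn about z gives the same grasp; the last joint's range is limited). The gripper opens to 94 mm and grips with 3 to 60 N. Pads are 16 mm wide; open, the fingers measure 119 mm over their backs; the gripper's body (75 mm by 177 mm) begins 78 mm behind the grasp point.
Start: joints at [1.203, 0.087, 1.371, -0, 1.684, -0.103], TCP at [0.144, 0.531, 0.206] pointing down, gripper open.
Joint ranges: [-3.1, 3.1], [-0.76, 2.03], [0.27, 2.55], [-1.08, 4.22], [0.17, 2.65], [-2.57, 2.57]. Speed limits (rad/s): [2.79, 2.79, 3.14, 3.14, 3.14, 3.14].

## Interface

Orientations are given as [roll, pitch, yaw] about the fixed x, y, z axes, in that order (R = Rz(yaw) Ry(pitch) Rx(roll)).
In Python, from bench import robot gives the robot as it stands.
- The arm moves only by the shell command python3 -m inch 'ROWS'. ROWS is text: rows parted by semicolons, each of 5 numbers parted by spaces: the shift along the tool's x, y, z in cm, then the turn about the tool's z in rad, then the closure, from 0 (fully open) to 1 (shut). In form: tx ty tz spin claw; .... A call has 1 to 20 rows; each row is the pose to reach, as a shift and turn from the pose measured when the call began, along the tool's axes at that moment; what a row does not reach only later rows make up. A row lasts 1/12 s, in which the tool goes at most 41.7 mm and 7.16 degrees, less where a joint would pass 70% of its speed; a pose out of reach is approached as far as the arm can. A call with a gripper value outside its range is refused whole. The fingers move at their own pace and stop on an object; the grip force is fixed at half the most. Time passes only in rows, so rows that repeat a pose let the fingers close. It gives the time, the measured TCP pose, the force and the opening at its end, in the units of the state.
- robot.get_obs(): the state, without advancing time (a new reading comes with each control period).
- robot.snapshot(name): name is "side" or "top" or "wrist"; returns (picture, depth): 400x640x3 uint8, blue, green, red; 400x640 float32, m along the optical axis (not along the pixel's ray), 0 where there is no reading.
- robot.camera_info(name): a dict with "K" (3x3 intrinsics, pixels), "extrinsics" (4x4, takes a point from world to camera coordinates); the wrist camera has in their place "mount" (4x4, takes a point from camera to tool coordinates, whose origin is the TCP and whose axes are the tool frame's). Camera axes: x right, y down, z forward; pixel columns grow to the right and rows downward; lengths in m; the calibration is good to about 2 mm. A picture is of the moment at which its call begins: read the wrist's pose just before it. camera_info takes no time and is no camera call.
- robot.close_job(): hands the job in, once; it reports no verdict.
The state is a dict: "time": time; "joint_positions": joint angles; "qvel": joint speeds; "joint_torque": joint torques, N m; "tool_pos": TCP position; "ee_rot": TCP orientation; "wrist_force": force on the tool from outside, world axes, zero at the start; "wrist_torque": the same for the moment, N m; "width": finger opening in m.
Only numpy, scipy, OpenCV 4.12 (cv2) and the standard library are available. Lean on these libraries where they do the work, as an engineer would, in place of code of your own. Each camera call takes 0.05 s, during which the arm holds its last target.

## Working session

There is one attempt and no reset: what is moved stays moved. The work goes in short steps, Python scripts to look and compute and a shell command to move; the robot and the scene stay as the last step left them, time stands still between calls to the robot, and variables do not carry over. Pictures are saved under pics/ and viewed, and the job is handed in when it is done.

```bash
ls; mkdir -p pics
python3 - <<'E'
from bench import robot
import cv2, numpy as np
o=robot.get_obs(); print(o)
for n in ("side","top","wrist"):
    im,d=robot.snapshot(n); cv2.imwrite(f"pics/{n}0.png",im); np.save(f"pics/{n}0.npy",d)
    print(n,robot.camera_info(n))
E
```

```text
pics
{'time': 0.0, 'joint_positions': array([ 1.20287008e+00,  8.79154504e-02,  1.37223006e+00,  2.62658688e-06,
        1.68360224e+00, -1.03076680e-01]), 'qvel': array([ 0.00037218,  0.00099766, -0.00099433,  0.00036502, -0.00142357,
        0.0009855 ]), 'joint_torque': array([ 5.22477694e-04, -3.40182137e+01, -3.02426684e+01,  7.17410585e-02,
        3.29829566e-02, -1.48295908e-04]), 'tool_pos': array([0.14376397, 0.53031266, 0.20433807]), 'ee_rot': array([-3.14136831e+00,  2.14339582e-03,  1.30594729e+00]), 'wrist_force': array([-0.62214025,  0.29693543, -0.3128834 ]), 'wrist_torque': array([-0.02410967,  0.02476035,  0.01795746]), 'width': 0.09442604194263556}
side {'K': array([[391.37992634,   0.        , 326.69803307],
       [  0.        , 391.37992634, 197.77423338],
       [  0.        ,   0.        ,   1.        ]]), 'extrinsics': array([[ 0.67118104, -0.74116501,  0.0138001 , -0.33590689],
       [-0.38396532, -0.36351352, -0.84878062,  0.24260139],
       [ 0.63410302,  0.5643867 , -0.52856505,  0.92531225],
       [ 0.        ,  0.        ,  0.        ,  1.        ]])
[... 244 characters left out ...]
     [-0.98304869, -0.00647645, -0.18323028,  0.49101466],
       [ 0.18324455, -0.00167729, -0.98306593,  1.04284171],
       [ 0.        ,  0.        ,  0.        ,  1.        ]])}
wrist {'K': array([[329.36809242,   0.        , 324.27439626],
       [  0.        , 329.36809242, 198.45058752],
       [  0.        ,   0.        ,   1.        ]]), 'mount': array([[ 9.99998454e-01, -1.65187305e-03, -6.03348606e-04,
        -9.28372031e-05],
       [ 1.75053952e-03,  9.67826052e-01,  2.51614128e-01,
        -7.25804555e-02],
       [ 1.68301901e-04, -2.51614795e-01,  9.67827447e-01,
        -1.78603106e-01],
       [ 0.00000000e+00,  0.00000000e+00,  0.00000000e+00,
         1.00000000e+00]])}
```

View pics/top0.png

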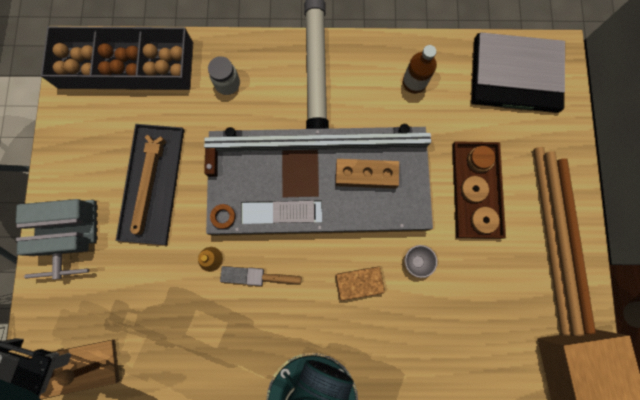

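View pics/side0.png

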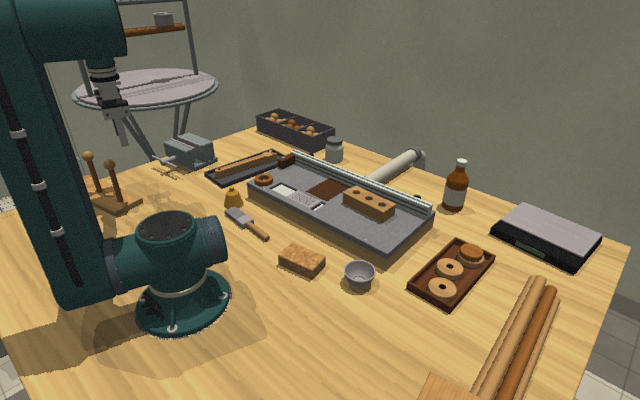

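```bash
python3 -m inch --help 2>&1 | head -20
python3 - <<'E'
import cv2
im=cv2.imread('pics/top0.png'); cv2.imwrite('pics/topz.png',cv2.resize(im[90:310,150:500],None,fx=2.2,fy=2.2,interpolation=cv2.INTER_CUBIC))
E
```

```text
invalid input
```

View pics/topz.png

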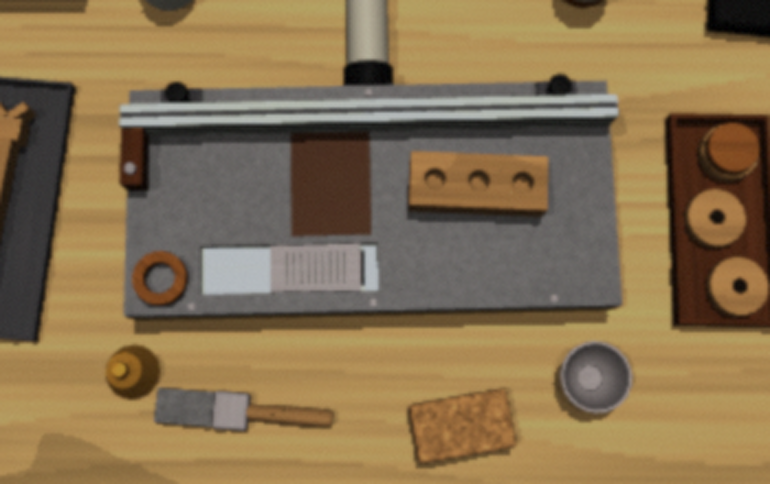

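```bash
cat > h.py <<'E'
import numpy as np, cv2
from bench import robot
from scipy.spatial.transform import Rotation as Rn
def ray(name,u,v,pose=None):
    c=robot.camera_info(name); K=c['K']
    d=np.linalg.inv(K)@np.array([u,v,1.])
    if name=='wrist':
        T=np.eye(4);T[:3,:3]=Rn.from_euler('xyz',pose[1]).as_matrix();T[:3,3]=pose[0]
        M=T@c['mount']; return M[:3,3],M[:3,:3]@d
    E=c['extrinsics']; R=E[:3,:3]
    return -R.T@E[:3,3],R.T@d
def onz(name,u,v,z,pose=None):
    o,d=ray(name,u,v,pose); s=(z-o[2])/d[2]; return o+s*d
def proj(name,P,pose=None):
    c=robot.camera_info(name);P=np.append(P,1.)
    if name=='wrist':
        T=np.eye(4);T[:3,:3]=Rn.from_euler('xyz',pose[1]).as_matrix();T[:3,3]=pose[0]
        p=np.linalg.inv(T@c['mount'])@P
    else: p=c['extrinsics']@P
    q=c['K']@p[:3]; return q[:2]/q[2]
E
python3 - <<'E'
from h import *
im=cv2.imread('pics/top0.png'); d=np.load('pics/top0.npy')
c=robot.camera_info('top');E=c['extrinsics'];K=c['K']
v,u=np.mgrid[:400,:640]
p=np.stack([(u-K[0,2])/K[0,0]*d,(v-K[1,2])/K[1,1]*d,d],-1)
W=(p-E[:3,3])@E[:3,:3]; np.save('pics/W.npy',W)
roi=np.zeros((400,640),bool); roi[120:245,195:445]=1
h,_=np.histogram(W[...,2][roi],bins=np.arange(-.01,.15,.005));print(h)
def rect(m,name):
    cs,_=cv2.findContours(m.astype(np.uint8),cv2.RETR_EXTERNAL,cv2.CHAIN_APPROX_NONE)
    k=max(cs,key=cv2.contourArea)
    z=W[...,2][m].mean()
    pts=np.array([onz('top',a,b,z)[:2] for a,b in k[:,0]],np.float32)
    r=cv2.minAreaRect(pts); print(name,'z',z.round(4),'c',np.round(r[0],4),'size',np.round(r[1],4),r[2],np.radians(r[2]))
    print(np.round(cv2.boxPoints(r),4).tolist())
    return m
z=W[...,2]
hsv=cv2.cvtColor(im,cv2.COLOR_BGR2HSV)
rect(roi&(z>.05),'station')
rect(roi&(z>.092)&(z<.11)&(hsv[...,1]<80),'fence')
r2=roi.copy(); r2[:,:320]=0; r2[:155]=0
rect(r2&(z>.09)&(z<.11),'block')
r3=np.zeros_like(roi); r3[100:260,100:200]=1
for zz in (.02,.025,.03): 
  try: rect(r3&(z>zz),'stick>%g'%zz)
  except Exception as e: print(e)
try: rect(r3&(z>.010)&(hsv[...,2]<90),'tray')
except Exception as e: print(e)
E
```

```text
[  40 3202 4179  156   45   33   49   44   47   51   61  166  805 6841
 9407  428  297  534  208  252  543 2208 1510   18    0    0    0    0
    0    0    0]
station z 0.0741 c [ 0.5388 -0.0099] size [0.2803 0.5655] 1.6986315250396729 0.029646712890114797
[[0.3903000056743622, 0.2685999870300293], [0.40709999203681946, -0.29660001397132874], [0.6873000264167786, -0.2883000075817108], [0.6704999804496765, 0.2768999934196472]]
fence z 0.0998 c [ 0.6274 -0.0083] size [0.0485 0.5493] 1.612083911895752 0.028136172081011053
[[0.5953999757766724, 0.2655999958515167], [0.6108999848365784, -0.28349998593330383], [0.6593999862670898, -0.28220000863075256], [0.6438999772071838, 0.2669999897480011]]
block z 0.098 c [ 0.5394 -0.1282] size [0.1491 0.0623] 87.92522430419922 1.5345846596628168
[[0.5055999755859375, -0.20160000026226044], [0.5679000020027161, -0.20389999449253082], [0.5733000040054321, -0.05480000004172325], [0.5109999775886536, -0.05260000005364418]]
stick>0.02 z 0.0803 c [0.5107 0.403 ] size [0.0483 0.2457] 85.63605499267578 1.494631118041121
[[0.3864000141620636, 0.38820001482963
[... 225 characters left out ...]
91755
[[0.3878999948501587, 0.3885999917984009], [0.6298999786376953, 0.3700999915599823], [0.633400022983551, 0.4156000018119812], [0.3912999927997589, 0.4341000020503998]]
stick>0.03 z 0.0906 c [0.5096 0.4008] size [0.0437 0.2415] 85.63605499267578 1.494631118041121
[[0.38749998807907104, 0.3882000148296356], [0.6283000111579895, 0.36980000138282776], [0.631600022315979, 0.41339999437332153], [0.39079999923706055, 0.4318000078201294]]
tray z 0.0352 c [0.5233 0.4138] size [0.1263 0.3035] 85.52957916259766 1.4927727642324635
[[0.3671000003814697, 0.3625999987125397], [0.669700026512146, 0.33899998664855957], [0.6794999837875366, 0.4648999869823456], [0.37700000405311584, 0.4884999990463257]]
```

Run:
```python
from h import *
im=cv2.imread('pics/top0.png'); W=np.load('pics/W.npy'); z=W[...,2]
hsv=cv2.cvtColor(im,cv2.COLOR_BGR2HSV)
roi=np.zeros((400,640),bool); roi[120:245,195:445]=1
dk=roi&(abs(z-.06)<.008)
cs,_=cv2.findContours(dk.astype(np.uint8),cv2.RETR_EXTERNAL,cv2.CHAIN_APPROX_NONE)
k=max(cs,key=cv2.contourArea)[:,0]
P=np.array([onz('top',a,b,.06)[:2] for a,b in k])
def line(sel,n):
    vx,vy,x,y=cv2.fitLine(P[sel].astype(np.float32),cv2.DIST_HUBER,0,.001,.001).ravel(); print(n,round(float(x),4),round(float(y),4),'dir',round(float(vx),4),round(float(vy),4),sel.sum());return
line((k[:,1]>215)&(k[:,0]>225)&(k[:,0]<415),'front')
line((k[:,0]<216)&(k[:,1]>180)&(k[:,1]<225),'left')
line((k[:,0]>420)&(k[:,1]>160)&(k[:,1]<220),'right')
# picks from zoom (x/2.2+150, y/2.2+90)
for n,a,b,zz in [('sheetTL',292,133,.06),('sheetTR',370,134,.06),('sheetBR',370,236,.06),('sheetBL',292,235,.06),('plateL',271,268,.06),('plateR',363,268,.06),('trackL',203,270,.06),('trackR',377,268,.06),('stopface top',145,158,.094),
  ('ring',160,278,.076),('bell',133,370,.05)]:
    print(n,onz('top',(a+.5)/2.2+149.5,(b+.5)/2.2+89.5,zz).round(4))
r3=np.zeros_like(roi); r3[120:250,112:190]=1
wood=r3&(hsv[...,1]>90)&(hsv[...,2]>95)&(z>.015)&(z<.06)
print(np.percentile(z[wood],[5,25,50,75,95]))
vv,uu=np.where(wood); print(uu.min(),uu.max(),vv.min(),vv.max())
cs,_=cv2.findContours(wood.astype(np.uint8),cv2.RETR_EXTERNAL,cv2.CHAIN_APPROX_NONE)
k=max(cs,key=cv2.contourArea)[:,0]
P=np.array([onz('top',a,b,.034)[:2] for a,b in k]).astype(np.float32)
r=cv2.minAreaRect(P);print('stick',r,cv2.boxPoints(r).tolist())
tr=r3&(z<.06)&(z>-.01)&((hsv[...,2]<75)|wood)
cs,_=cv2.findContours(tr.astype(np.uint8),cv2.RETR_EXTERNAL,cv2.CHAIN_APPROX_NONE)
k=max(cs,key=cv2.contourArea)[:,0]
P=np.array([onz('top',a,b,.016)[:2] for a,b in k]).astype(np.float32)
r=cv2.minAreaRect(P);print('tray',r,cv2.boxPoints(r).tolist())
o=cv2.resize(im[110:260,100:260],None,fx=4.5,fy=4,interpolation=cv2.INTER_CUBIC);cv2.imwrite('pics/tr.png',o)
o=im.copy();o[wood]=(0,255,0);o[tr&~wood]=(255,0,0);cv2.imwrite('pics/m.png',cv2.resize(o[110:260,100:260],None,fx=4,fy=4))
```

```text
front 0.403 -0.0565 dir 0.0266 -0.9996 189
left 0.4817 0.2617 dir 0.9986 0.0536 44
right 0.5043 -0.2859 dir 0.9997 0.0262 59
sheetTL [0.6034 0.079  0.06  ]
sheetTR [ 0.6028 -0.0099  0.06  ]
sheetBR [ 0.4846 -0.0108  0.06  ]
sheetBL [0.4851 0.0764 0.06  ]
plateL [0.4477 0.0989 0.06  ]
plateR [ 0.4484 -0.0033  0.06  ]
trackL [0.445  0.1743 0.06  ]
trackR [ 0.4485 -0.0188  0.06  ]
stopface top [0.5638 0.2367 0.094 ]
ring [0.4335 0.218  0.076 ]
bell [0.335  0.2487 0.05  ]
[0.02909876 0.03290107 0.03445817 0.03590301 0.03802809]
116 182 124 240Traceback (most recent call last):
  File "<stdin>", line 24, in <module>
  File "h.py", line 13, in onz
    o,d=ray(name,u,v,pose); s=(z-o[2])/d[2]; return o+s*d
        ~~~^^^^^^^^^^^^^^^
  File "h.py", line 5, in ray
    c=robot.camera_info(name); K=c['K']
ValueError: time passes only in moves, steps and waits
```

View pics/wrist0.png

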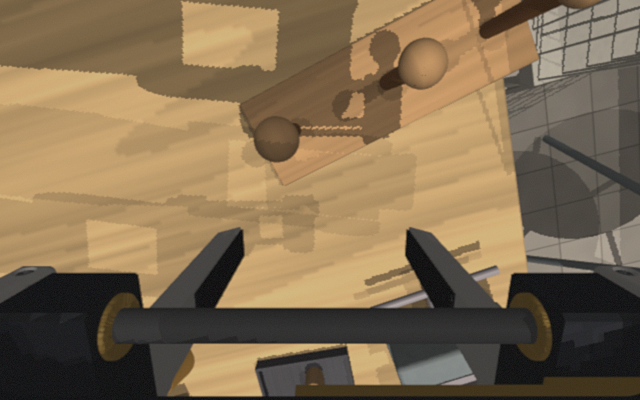

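```bash
python3 - <<'E'
from bench import robot
import pickle
pickle.dump({n:robot.camera_info(n) for n in('top','side','wrist')},open('cam.pkl','wb'))
E
sed -i 's/c=robot.camera_info(name)/c=CAM[name]/' h.py; sed -i '1a import pickle\nCAM=pickle.load(open("cam.pkl","rb"))' h.py
python3 - <<'E'
from h import *
im=cv2.imread('pics/top0.png'); W=np.load('pics/W.npy'); z=W[...,2]
hsv=cv2.cvtColor(im,cv2.COLOR_BGR2HSV)
roi=np.zeros((400,640),bool)
r3=np.zeros_like(roi); r3[120:250,112:190]=1
wood=r3&(hsv[...,1]>90)&(hsv[...,2]>95)&(z>.024)&(z<.045)
k8=np.ones((3,3),np.uint8)
cs,_=cv2.findContours(wood.astype(np.uint8),cv2.RETR_EXTERNAL,cv2.CHAIN_APPROX_NONE)
k=max(cs,key=cv2.contourArea)[:,0]
P=np.array([onz('top',a,b,.034)[:2] for a,b in k]).astype(np.float32)
r=cv2.minAreaRect(P);print('stick',r,np.round(cv2.boxPoints(r),4).tolist())
tr=r3&(z<.06)&(z>-.01)&((hsv[...,2]<75)|wood)
cs,_=cv2.findContours(tr.astype(np.uint8),cv2.RETR_EXTERNAL,cv2.CHAIN_APPROX_NONE)
k=max(cs,key=cv2.contourArea)[:,0]
P=np.array([onz('top',a,b,.016)[:2] for a,b in k]).astype(np.float32)
r=cv2.minAreaRect(P);print('tray',r,np.round(cv2.boxPoints(r),4).tolist())
o=im.copy();cv2.imwrite('pics/tr.png',cv2.resize(o[115:255,100:260],None,fx=4.5,fy=4,interpolation=cv2.INTER_CUBIC));o[wood]=(0,255,0);o[tr&~wood]=(255,0,0);cv2.imwrite('pics/m.png',cv2.resize(o[110:260,100:260],None,fx=4,fy=4))
E
```

```text
stick ((0.5223581790924072, 0.4358254075050354), (0.04450761526823044, 0.2537194788455963), 80.38780212402344) [[0.3935999870300293, 0.4350999891757965], [0.6437000036239624, 0.3926999866962433], [0.651199996471405, 0.436599999666214], [0.4009999930858612, 0.4788999855518341]]
tray ((0.5265241265296936, 0.4202289879322052), (0.12945136427879333, 0.3085203468799591), 85.62236785888672) [[0.3677999973297119, 0.3675000071525574], [0.6754000186920166, 0.34389999508857727], [0.6852999925613403, 0.4729999899864197], [0.37770000100135803, 0.4964999854564667]]
```

View pics/m.png

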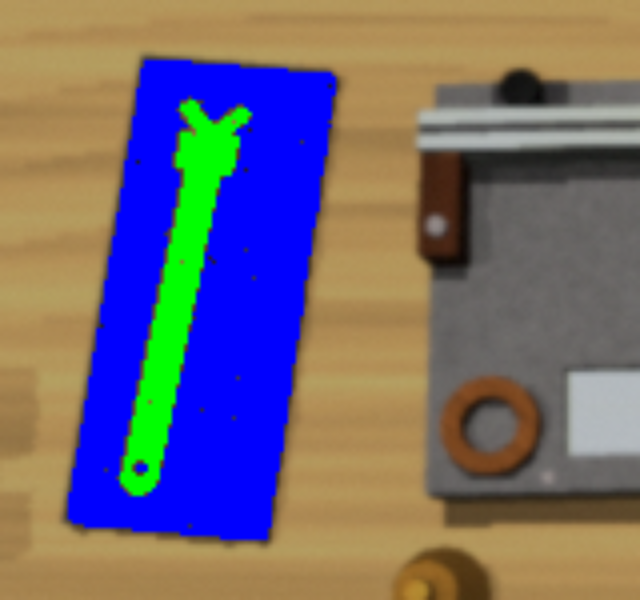

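```bash
cat >> h.py <<'E'
YS=0.028; C=np.array([.5321,-.0110])
EX=np.array([np.cos(YS),np.sin(YS)]);EY=np.array([-np.sin(YS),np.cos(YS)])
def st2w(x,y): return C+x*EX+y*EY
def w2st(p): d=np.array(p[:2])-C; return np.array([d@EX,d@EY])
def cmd(xy,z,yaw,o=None):
    o=o or robot.get_obs(); R=Rn.from_euler('xyz',o['ee_rot']).as_matrix()
    d=R.T@(np.array([*xy,z])-o['tool_pos'])*100
    s=-(yaw-o['ee_rot'][2])  # turn about tool z (down)
    s=(s+np.pi)%(2*np.pi)-np.pi
    print('rows',d.round(2),'spin',round(s,3))
def st():
    o=robot.get_obs();print('t',round(o['time'],2),'p',o['tool_pos'].round(4),'rpy',o['ee_rot'].round(3),'F',o['wrist_force'].round(1),'w',round(o['width'],4),'st',w2st(o['tool_pos']).round(4),'q6',o['joint_positions'][5].round(2)); return o
E
python3 - <<'E'
from h import *
st(); cmd((.447,.045),.10,-1.5)
print(st2w(-.081,.057), onz('top',421,262,.04))
E
```

```text
t 0.15 p [0.1438 0.5305 0.2046] rpy [-3.141e+00  2.000e-03  1.306e+00] F [ 0.4 -0.3 -0.3] w 0.0942 st [-0.373   0.5521] q6 -0.1
rows [-38.9   41.97  10.52] spin 2.806
[0.44953596 0.04370995] [ 0.32865851 -0.26339277  0.04      ]
```

```bash
python3 -m inch '-38.9 42 4 2.8 1;-38.9 42 4 2.8 1;-38.9 42 4 2.8 1;-38.9 42 4 2.8 1;-38.9 42 4 2.8 1;-38.9 42 4 2.8 1;-38.9 42 4 2.8 1;-38.9 42 4 2.8 1;-38.9 42 4 2.8 1;-38.9 42 4 2.8 1;-38.9 42 4 2.8 1;-38.9 42 4 2.8 1;-38.9 42 4 2.8 1;-38.9 42 4 2.8 1;-38.9 42 4 2.8 1;-38.9 42 10 2.8 1;-38.9 42 10 2.8 1;-38.9 42 10 2.8 1;-38.9 42 10 2.8 1;-38.9 42 10 2.8 1'
python3 - <<'E'
from h import *
st(); cmd(st2w(-.081,.057),.08,-1.54)
E
```

```text
time: 1.82
tool_pos: [0.4465, 0.0448, 0.104]
ee_rot: [3.139, -0.0, -1.2]
wrist_force: [0.1, 0.3, 0.9]
width: 0.0003
t 1.82 p [0.4465 0.0448 0.104 ] rpy [ 3.139 -0.    -1.2  ] F [0.1 0.3 0.9] w 0.0003 st [-0.084   0.0582] q6 1.18
rows [ 0.21 -0.25  2.4 ] spin 0.34
```

Fingers over the plate; finish the turn, descend, and feel for contact.

```bash
python3 -m inch '0.2 -0.2 2 0.1 1;0.2 -0.2 2.4 0.2 1;0.2 -0.2 2.8 0.34 1;0.2 -0.2 3.2 0.34 1;0.2 -0.2 3.6 0.34 1;0.2 -0.2 3.9 0.34 1;0.2 -0.2 4.1 0.34 1;0.2 -0.2 4.1 0.34 1'
python3 - <<'E'
from h import *
st()
E
```

```text
time: 2.48
tool_pos: [0.4487, 0.0437, 0.0626]
ee_rot: [3.138, -0.001, -1.539]
wrist_force: [-0.2, 0.4, 0.6]
width: 0.0005
t 2.48 p [0.4487 0.0437 0.0626] rpy [ 3.138e+00 -1.000e-03 -1.539e+00] F [-0.2  0.4  0.6] w 0.0005 st [-0.0818  0.057 ] q6 1.51
```

```bash
for i in 1; do python3 -m inch '0 0 0.15 0 1;0 0 0.3 0 1;0 0 0.4 0 1;0 0 0.4 0 1'; done
python3 - <<'E'
from h import *
st()
E
```

```text
time: 2.82
tool_pos: [0.4491, 0.0436, 0.0602]
ee_rot: [3.139, -0.001, -1.539]
wrist_force: [-3.9, 0.9, 7.1]
width: 0.0004
t 2.82 p [0.4491 0.0436 0.0602] rpy [ 3.139e+00 -1.000e-03 -1.539e+00] F [-3.9  0.9  7.1] w 0.0004 st [-0.0815  0.0569] q6 1.51
```

```bash
python3 -m inch '0 0 0.25 0 1;-0.5 0 0.25 0 1;-1 0 0.25 0 1;-1.7 0 0.25 0 1;-2.4 0 0.25 0 1;-3.1 0 0.25 0 1;-3.8 0 0.25 0 1;-4.5 0 0.25 0 1'
python3 - <<'E'
from h import *
st()
im,d=robot.snapshot('top');cv2.imwrite('pics/top1.png',cv2.resize(im[90:310,150:500],None,fx=2.2,fy=2.2))
E
```

```text
time: 3.48
tool_pos: [0.4478, 0.0884, 0.0601]
ee_rot: [3.14, -0.003, -1.538]
wrist_force: [-5.6, -1.8, 10.8]
width: 0.0002
t 3.48 p [0.4478 0.0884 0.0601] rpy [ 3.140e+00 -3.000e-03 -1.538e+00] F [-5.6 -1.8 10.8] w 0.0002 st [-0.0815  0.1018] q6 1.61
```

View pics/top1.png

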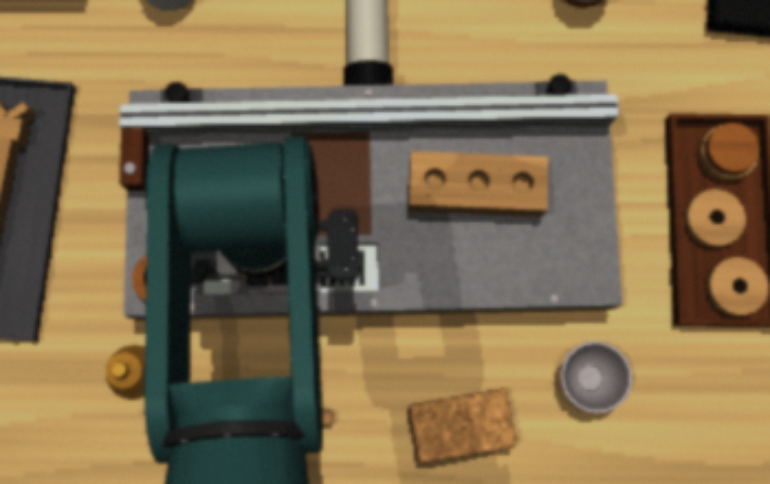

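```bash
python3 -m inch '0 0 0.22 0 1;-0.5 0 0.22 0 1;-1 0 0.22 0 1;-1.6 0 0.22 0 1;-2.2 0 0.22 0 1;-2.8 0 0.22 0 1;-3.2 0 0.22 0 1;-3.5 0 0.22 0 1;-3.8 0 0.22 0 1;-4.0 0 0.22 0 1'
python3 - <<'E'
from h import *
st()
E
```

```text
time: 4.37
tool_pos: [0.4481, 0.1282, 0.0602]
ee_rot: [-3.139, -0.005, -1.537]
wrist_force: [-1.0, -4.2, 7.0]
width: 0.0002
t 4.37 p [0.4481 0.1282 0.0602] rpy [-3.139 -0.005 -1.537] F [-1.  -4.2  7. ] w 0.0002 st [-0.08    0.1415] q6 1.7
```

```bash
python3 -m inch '0 0 -3 0 1;0 0 -6 0 1;0 0 -10 0 1;0 0 -12 0 0.6'
python3 - <<'E'
from h import *
st();cmd((.545,.432),.19,-1.739)
E
```

```text
time: 4.7
tool_pos: [0.4495, 0.1291, 0.1851]
ee_rot: [-3.132, -0.004, -1.537]
wrist_force: [0.7, 0.4, 0.8]
width: 0.0047
t 4.7 p [0.4495 0.1291 0.1851] rpy [-3.132 -0.004 -1.537] F [0.7 0.4 0.8] w 0.0047 st [-0.0787  0.1423] q6 1.7
rows [-29.95 -10.58  -0.52] spin 0.202
```

```bash
python3 -m inch '-30 -10.6 -1 0.2 0.45;-30 -10.6 -1 0.2 0.45;-30 -10.6 -1 0.2 0.45;-30 -10.6 -1 0.2 0.45;-30 -10.6 -1 0.2 0.45;-30 -10.6 -1 0.2 0.45;-30 -10.6 -1 0.2 0.45;-30 -10.6 -1 0.2 0.45;-30 -10.6 -1 0.2 0.45;-30 -10.6 -1 0.2 0.45;-30 -10.6 -1 0.2 0.45'
python3 - <<'E'
from h import *
o=st()
im,d=robot.snapshot('wrist');cv2.imwrite('pics/w1.png',im);np.save('pics/w1.npy',d);pickle.dump((o['tool_pos'],o['ee_rot']),open('pics/w1.pkl','wb'))
im,d=robot.snapshot('top');cv2.imwrite('pics/top2.png',cv2.resize(im[90:310,150:500],None,fx=2.2,fy=2.2));np.save('pics/top2.npy',d);cv2.imwrite('pics/top2f.png',im)
E
```

```text
time: 5.62
tool_pos: [0.545, 0.4319, 0.1944]
ee_rot: [-3.132, -0.003, -1.737]
wrist_force: [0.2, 0.0, 0.5]
width: 0.0519
t 5.62 p [0.545  0.4319 0.1944] rpy [-3.132e+00 -3.000e-03 -1.737e+00] F [0.2 0.  0.5] w 0.0519 st [0.0253 0.4424] q6 2.33
```

View pics/w1.png

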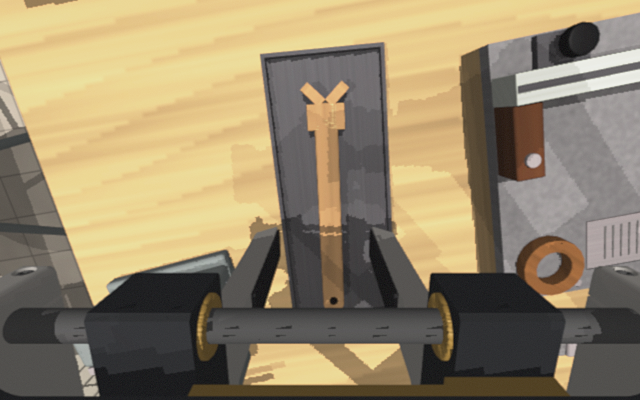

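View pics/top2.png

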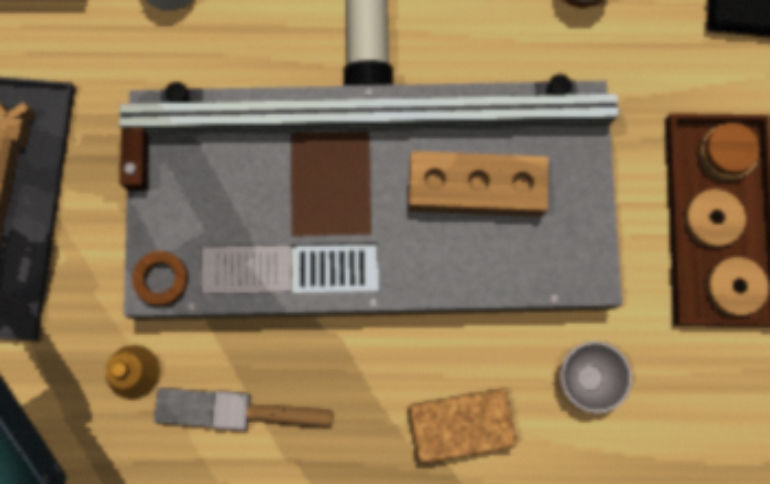

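Run:
```python
from h import *
im=cv2.imread('pics/w1.png');pose=pickle.load(open('pics/w1.pkl','rb'))
hsv=cv2.cvtColor(im,cv2.COLOR_BGR2HSV)
m=(hsv[...,1]>90)&(hsv[...,2]>110)
# V notch root and prong tips, hole
for n,u,v in [('root',326,103),('tipL',307,86),('tipR',344,86),('hole',333,300)]:
    print(n,onz('wrist',u,v,.034,pose).round(4))
for v in (140,160,180,200,250,270,290):
    us=[u for u in range(300,360) if m[v,u]]
    a,b=onz('wrist',us[0]-.5,v,.034,pose),onz('wrist',us[-1]+.5,v,.034,pose)
    print(v,us[0],us[-1],((a+b)/2).round(4),'w',np.linalg.norm(a-b).round(4))
p=robot.get_obs();
```

```text
root [0.627 0.416 0.034]
tipL [0.6459 0.4317 0.034 ]
tipR [0.6399 0.3959 0.034 ]
hole [0.4106 0.4442 0.034 ]
140 315 337 [0.5913 0.422  0.034 ] w 0.0234
160 316 338 [0.5711 0.4243 0.034 ] w 0.0238
180 317 339 [0.5502 0.4268 0.034 ] w 0.0241
200 318 339 [0.5287 0.4298 0.034 ] w 0.0234
250 321 340 [0.4721 0.437  0.034 ] w 0.0221
270 322 341 [0.4481 0.4398 0.034 ] w 0.0225
290 323 342 [0.4233 0.4427 0.034 ] w 0.0228
```

Run:
```python
from h import *
a=onz('top',134.6,226.6,.034);b=onz('top',153,141.3,.034);print(a,b,np.arctan2(*(b-a)[1::-1]))
y=-.127; o=np.array([.513,.4304])
g=o+.045*np.array([np.cos(y),np.sin(y)]);print(g)
st();cmd(g,.06,y-np.pi/2);cmd(g,.007,y-np.pi/2)
```

```text
[0.41153958 0.44443936 0.034     ] [0.63254552 0.41560358 0.034     ] -0.12974224714009042
[0.55763759 0.42470035]
t 5.72 p [0.5451 0.4312 0.1956] rpy [-3.131e+00 -2.000e-03 -1.738e+00] F [ 0.2 -0.2 -0.5] w 0.0518 st [0.0254 0.4417] q6 2.33
rows [ 0.4  -1.19 13.58] spin -0.04
rows [ 0.39 -1.14 18.88] spin -0.04
```

```bash
python3 -m inch '0.4 -1.2 4 -0.04 0.45;0.4 -1.2 8 -0.04 0.45;0.4 -1.2 11 -0.04 0.45;0.4 -1.2 14 -0.04 0.45;0.4 -1.2 15.5 -0.04 0.45;0.4 -1.2 17 -0.04 0.45;0.4 -1.15 18 -0.04 0.45;0.4 -1.15 18.7 -0.04 0.45;0.4 -1.15 18.7 -0.04 0.45'
python3 - <<'E'
from h import *
st();cmd((.5576,.4247),.007,-.127-np.pi/2)
E
```

```text
time: 6.47
tool_pos: [0.5572, 0.4234, 0.0078]
ee_rot: [-3.132, -0.004, -1.699]
wrist_force: [-0.7, 0.3, -0.1]
width: 0.0518
t 6.47 p [0.5572 0.4234 0.0078] rpy [-3.132 -0.004 -1.699] F [-0.7  0.3 -0.1] w 0.0518 st [0.0372 0.4335] q6 2.27
rows [-0.14 -0.03  0.08] spin -0.001
```

```bash
python3 -m inch '-0.1 0 0.05 0 0.6;-0.1 0 0.05 0 0.7;-0.1 0 0.05 0 0.8;-0.1 0 0.05 0 0.9;-0.1 0 0.05 0 1;-0.1 0 0.05 0 1;-0.1 0 0.05 0 1;-0.1 0 0.05 0 1'
python3 - <<'E'
from h import *
st()
E
```

```text
time: 7.13
tool_pos: [0.5578, 0.4248, 0.0084]
ee_rot: [-3.131, -0.003, -1.699]
wrist_force: [1.0, -0.3, 3.7]
width: 0.024
t 7.13 p [0.5578 0.4248 0.0084] rpy [-3.131e+00 -3.000e-03 -1.699e+00] F [ 1.  -0.3  3.7] w 0.024 st [0.0379 0.4349] q6 2.27
```

```bash
python3 -m inch '0 0 -0.5 0 1;0 0 -1.5 0 1;0 0 -3 0 1;0 0 -5 0 1;0 0 -8 0 1;0 0 -11 0 1;0 0 -14 0 1;0 0 -16 0 1;0 0 -16 0 1'
python3 - <<'E'
from h import *
o=st();cmd(st2w(-.145,-.120),.17,YS-np.pi/2)
im,d=robot.snapshot('side');cv2.imwrite('pics/s2.png',im[80:300,100:500])
im,d=robot.snapshot('wrist');cv2.imwrite('pics/w2.png',im)
E
```

```text
time: 7.88
tool_pos: [0.5584, 0.4269, 0.1761]
ee_rot: [-3.122, 0.005, -1.699]
wrist_force: [0.5, 0.8, 0.1]
width: 0.024
t 7.88 p [0.5584 0.4269 0.1761] rpy [-3.122  0.005 -1.699] F [0.5 0.8 0.1] w 0.024 st [0.0386 0.437 ] q6 2.27
rows [57.88  9.48  0.13] spin -0.156
```

View pics/s2.png

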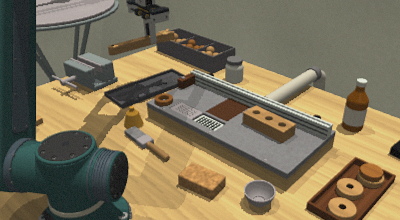

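View pics/w2.png

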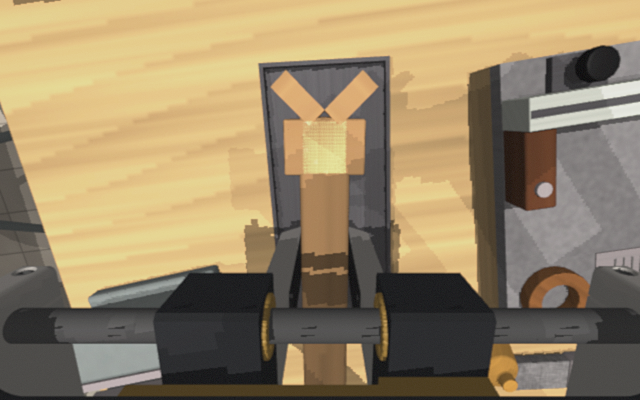

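```bash
python3 -m inch '57.9 9.5 0 -0.156 1;57.9 9.5 0 -0.156 1;57.9 9.5 0 -0.156 1;57.9 9.5 0 -0.156 1;57.9 9.5 0 -0.156 1;57.9 9.5 0 -0.156 1;57.9 9.5 0 -0.156 1;57.9 9.5 0 -0.156 1;57.9 9.5 0 -0.156 1;57.9 9.5 0 -0.156 1;57.9 9.5 0 -0.156 1;57.9 9.5 0 -0.156 1;57.9 9.5 0 -0.156 1;57.9 9.5 0 -0.156 1;57.9 9.5 0 -0.156 1;57.9 9.5 0 -0.156 1;57.9 9.5 0 -0.156 1;57.9 9.5 0 -0.156 1'
python3 - <<'E'
from h import *
o=st();cmd(st2w(-.145,-.120),.072,YS-np.pi/2)
im,d=robot.snapshot('wrist');cv2.imwrite('pics/w3.png',im);pickle.dump((o['tool_pos'],o['ee_rot']),open('pics/w3.pkl','wb'))
E
```

```text
time: 9.48
tool_pos: [0.3879, -0.1351, 0.1675]
ee_rot: [-3.132, -0.001, -1.541]
wrist_force: [0.1, 0.1, -1.4]
width: 0.0242
t 9.48 p [ 0.3879 -0.1351  0.1675] rpy [-3.132e+00 -1.000e-03 -1.541e+00] F [ 0.1  0.1 -1.4] w 0.0242 st [-0.1476 -0.12  ] q6 1.07
rows [-0.02 -0.17  9.55] spin 0.002
```

View pics/w3.png

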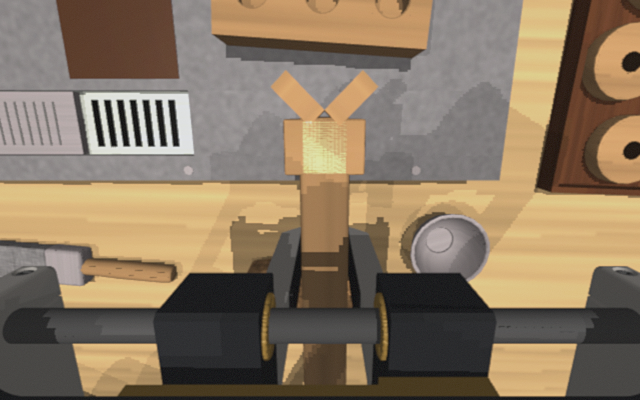

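```bash
python3 - <<'E'
from h import *
pose=pickle.load(open('pics/w3.pkl','rb'))
for n,u,v,z in [('bl',212,36,.098),('br',429,48,.098),('tl',216,0,.098),('botl',228,47,.06),('botr',411,58,.06),('slotR',193,153,.06)]:
    p=onz('wrist',u,v,z,pose);print(n,p.round(4),w2st(p).round(4))
E
python3 -m inch '0 -0.2 3 0 1;0 -0.2 6 0 1;0 -0.2 8 0 1;0 -0.2 9 0 1;0 -0.2 9.4 0 1;0 -0.2 9.4 0 1'
python3 - <<'E'
from h import *
st();cmd(st2w(-.085,-.12),.072,YS-np.pi/2)
E
```

```text
bl [ 0.5104 -0.0537  0.098 ] [-0.0229 -0.0421]
br [ 0.507  -0.2049  0.098 ] [-0.0306 -0.1931]
tl [ 0.5329 -0.0577  0.098 ] [-0.0005 -0.0467]
botl [ 0.5105 -0.0541  0.06  ] [-0.0228 -0.0425]
botr [ 0.5064 -0.2021  0.06  ] [-0.031  -0.1903]
slotR [ 0.4246 -0.0201  0.06  ] [-0.1077 -0.0061]
time: 10.03
tool_pos: [0.3911, -0.134, 0.0734]
ee_rot: [-3.133, -0.001, -1.538]
wrist_force: [-0.4, -0.5, -0.4]
width: 0.0234
t 10.03 p [ 0.3911 -0.134   0.0734] rpy [-3.133e+00 -1.000e-03 -1.538e+00] F [-0.4 -0.5 -0.4] w 0.0234 st [-0.1444 -0.1191] q6 1.07
rows [ 0.12 -5.93  0.2 ] spin 0.004
```

```bash
python3 -m inch '0 -1 0.2 0.004 1;0 -2 0.2 0.004 1;0 -2.7 0.2 0.004 1;0 -3.2 0.2 0.004 1;0 -3.7 0.2 0.004 1;0 -4.2 0.2 0.004 1;0 -4.7 0.2 0.004 1;0 -5.2 0.2 0.004 1;0 -5.6 0.2 0.004 1;0 -6 0.2 0.004 1;0 -6.3 0.2 0.004 1;0 -6.3 0.2 0.004 1'
python3 - <<'E'
from h import *
o=st()
im,d=robot.snapshot('wrist');cv2.imwrite('pics/w4.png',im);pickle.dump((o['tool_pos'],o['ee_rot']),open('pics/w4.pkl','wb'))
im,d=robot.snapshot('top');cv2.imwrite('pics/top4.png',cv2.resize(im[90:310,150:500],None,fx=2.2,fy=2.2));np.save('pics/top4.npy',d);cv2.imwrite('pics/top4f.png',im)
E
```

```text
time: 11.03
tool_pos: [0.4548, -0.132, 0.072]
ee_rot: [-3.132, -0.001, -1.542]
wrist_force: [0.1, -0.2, -1.2]
width: 0.0239
t 11.03 p [ 0.4548 -0.132   0.072 ] rpy [-3.132e+00 -1.000e-03 -1.542e+00] F [ 0.1 -0.2 -1.2] w 0.0239 st [-0.0807 -0.1188] q6 1.14
```

View pics/w4.png

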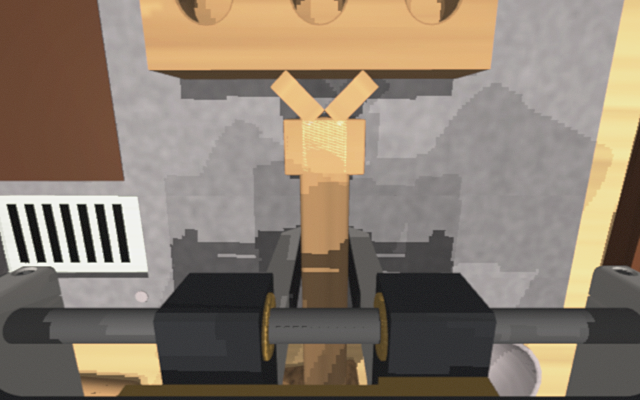

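View pics/top4.png

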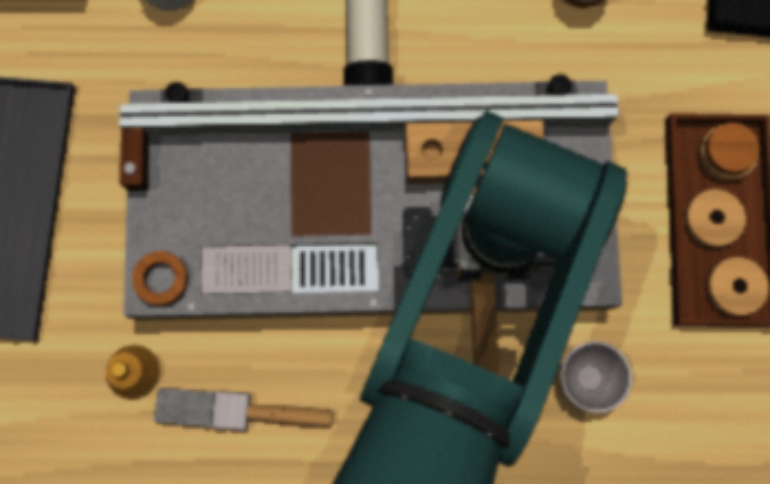

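```bash
python3 -m inch '0 -0.3 0 0 1;0 -0.6 0 0 1;0 -0.8 0 0 1;0 -1 0 0 1;0 -1.1 0 0 1;0 -1.2 0 0 1;0 -1.2 0 0 1'
python3 - <<'E'
from h import *
o=st()
E
```

```text
time: 11.72
tool_pos: [0.4598, -0.1314, 0.0701]
ee_rot: [3.135, 0.0, -1.543]
wrist_force: [-15.7, -0.8, 3.2]
width: 0.0235
t 11.72 p [ 0.4598 -0.1314  0.0701] rpy [ 3.135  0.    -1.543] F [-15.7  -0.8   3.2] w 0.0235 st [-0.0756 -0.1184] q6 1.15
```

```bash
python3 -m inch '0 0.2 0 0 1;0 0.6 0 0 1;0 1.2 0 0 1;0 2.5 0 0 1;0 4.5 0 0 1;0 4.5 0 0 1'
python3 - <<'E'
from h import *
o=st()
im,d=robot.snapshot('wrist');cv2.imwrite('pics/w5.png',im);pickle.dump((o['tool_pos'],o['ee_rot']),open('pics/w5.pkl','wb'))
im,d=robot.snapshot('top');cv2.imwrite('pics/top5.png',cv2.resize(im[90:310,150:500],None,fx=2.2,fy=2.2))
E
```

```text
time: 12.22
tool_pos: [0.4127, -0.1325, 0.0703]
ee_rot: [3.134, 0.0, -1.543]
wrist_force: [-0.4, -0.1, -2.1]
width: 0.0236
t 12.22 p [ 0.4127 -0.1325  0.0703] rpy [ 3.134  0.    -1.543] F [-0.4 -0.1 -2.1] w 0.0236 st [-0.1228 -0.1181] q6 1.1
```

View pics/w5.png

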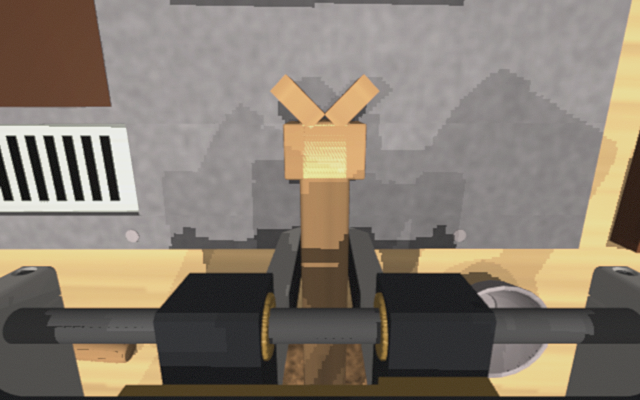

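View pics/top5.png

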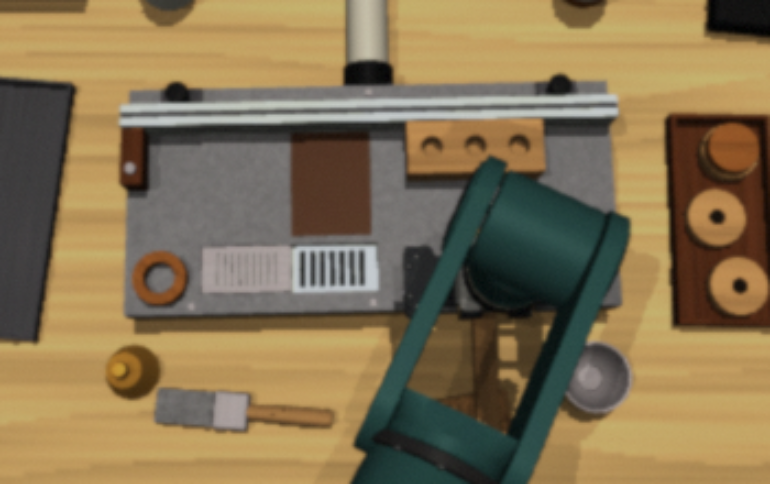

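Run:
```python
from h import *
f=lambda a,b:((a+.5)/2.2+149.5,(b+.5)/2.2+89.5)
for n,a,b in [('L',405,147),('R',545,143),('h1',432,146),('h3',520,143)]:
    p=onz('top',*f(a,b),.098);print(n,p.round(4),w2st(p).round(4))
pose=pickle.load(open('pics/w5.pkl','rb'))
for u,v in((326,116),(286,76),(363,76)):
  p=onz('wrist',u,v,.096,pose);print(p.round(4),w2st(p).round(4), 'fwd of tcp',(w2st(p)-w2st(pose[0])).round(4))
```

```text
L [ 0.5771 -0.0486  0.098 ] [ 0.0439 -0.0389]
R [ 0.5827 -0.2024  0.098 ] [ 0.0452 -0.1927]
h1 [ 0.5785 -0.0782  0.098 ] [ 0.0445 -0.0685]
h3 [ 0.5825 -0.1749  0.098 ] [ 0.0458 -0.1652]
[ 0.4841 -0.1312  0.096 ] [-0.0513 -0.1188] fwd of tcp [ 0.0714 -0.0007]
[ 0.5005 -0.1133  0.096 ] [-0.0344 -0.1014] fwd of tcp [0.0883 0.0167]
[ 0.5014 -0.1468  0.096 ] [-0.0345 -0.1349] fwd of tcp [ 0.0883 -0.0168]
```

```bash
python3 - <<'E'
from h import *
cmd(st2w(-.12,-.263),.09,YS+np.pi/4-np.pi/2); cmd(st2w(-.056,-.263),.07,YS+np.pi/4-np.pi/2)
E
python3 -m inch '4 0.3 -2 -0.1 1;8 0.3 -2 -0.2 1;12 0.3 -2 -0.3 1;14.4 0 -2 -0.42 1;14.4 0 -2 -0.54 1;14.4 0 -2 -0.66 1;14.4 0 -2 -0.785 1;14.4 0 -2 -0.785 1'
python3 - <<'E'
from h import *
o=st(); cmd(st2w(-.056,-.263),.0705,YS+np.pi/4-np.pi/2)
E
```

```text
rows [14.45 -0.02 -1.91] spin -0.786
rows [14.45 -6.43  0.06] spin -0.786
time: 12.98
tool_pos: [0.4204, -0.2774, 0.091]
ee_rot: [3.139, 0.002, -0.756]
wrist_force: [-0.3, 0.9, -1.5]
width: 0.024
t 12.98 p [ 0.4204 -0.2774  0.091 ] rpy [ 3.139e+00  2.000e-03 -7.560e-01] F [-0.3  0.9 -1.5] w 0.024 st [-0.1191 -0.2632] q6 0.06
rows [ 4.46 -4.48  2.03] spin 0.001
```

```bash
python3 -m inch '1.5 -1.5 0 0 1;3 -3 0 0 1;4.5 -4.5 0.5 0 1;4.5 -4.5 1.5 0 1;4.5 -4.5 2 0 1;4.5 -4.5 2 0 1'
python3 - <<'E'
from h import *
o=st()
im,d=robot.snapshot('wrist');cv2.imwrite('pics/w6.png',im);pickle.dump((o['tool_pos'],o['ee_rot']),open('pics/w6.pkl','wb'))
E
```

```text
time: 13.48
tool_pos: [0.4827, -0.2746, 0.0685]
ee_rot: [3.138, 0.006, -0.758]
wrist_force: [-0.6, 0.5, -1.5]
width: 0.0243
t 13.48 p [ 0.4827 -0.2746  0.0685] rpy [ 3.138  0.006 -0.758] F [-0.6  0.5 -1.5] w 0.0243 st [-0.0568 -0.2622] q6 0.14
```

View pics/w6.png

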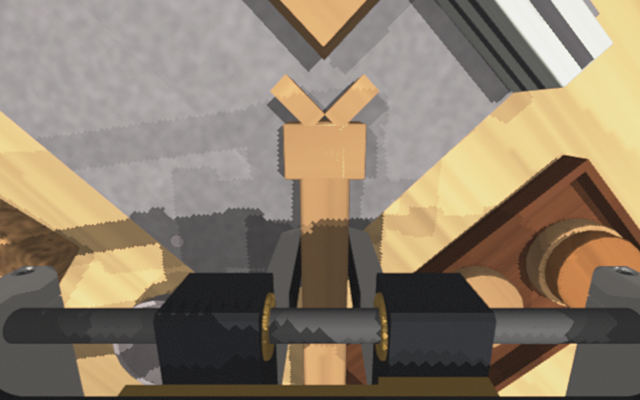

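```bash
python3 -m inch '0 -1 0 0 1;0 -2 0 0 1;0 -2.6 0 0 1;0.1 -2.9 0 0 1;0.1 -3.1 0 0 1;0.1 -3.2 0 0 1;0.1 -3.3 0 0 1'
python3 - <<'E'
from h import *
o=st()
im,d=robot.snapshot('wrist');cv2.imwrite('pics/w7.png',im)
E
```

```text
time: 14.12
tool_pos: [0.5016, -0.255, 0.0701]
ee_rot: [3.126, 0.008, -0.758]
wrist_force: [-14.9, -8.7, 4.9]
width: 0.0239
t 14.12 p [ 0.5016 -0.255   0.0701] rpy [ 3.126  0.008 -0.758] F [-14.9  -8.7   4.9] w 0.0239 st [-0.0373 -0.243 ] q6 0.2
```

View pics/w7.png

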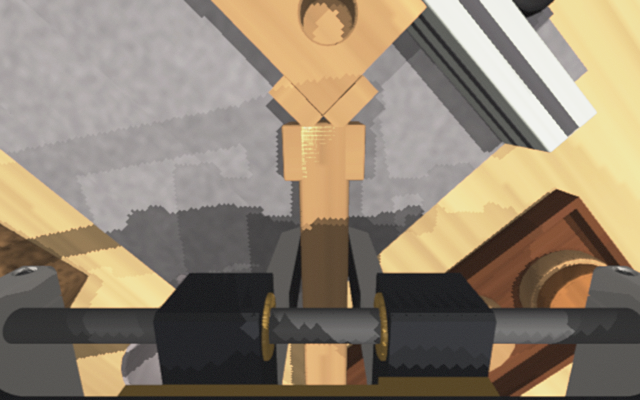

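```bash
python3 -m inch '-0.13 -0.30 0 0 1;-0.34 -0.51 0 0 1;-0.55 -0.72 0 0 1;-0.76 -0.93 0 0 1;-0.98 -1.15 0 0 1;-1.19 -1.36 0 0 1;-1.4 -1.57 0 0 1'
python3 - <<'E'
from h import *
o=st()
im,d=robot.snapshot('wrist');cv2.imwrite('pics/w8.png',im)
E
```

```text
time: 14.75
tool_pos: [0.5007, -0.2356, 0.0706]
ee_rot: [3.12, 0.007, -0.759]
wrist_force: [-6.1, -5.1, 2.5]
width: 0.0239
t 14.75 p [ 0.5007 -0.2356  0.0706] rpy [ 3.12   0.007 -0.759] F [-6.1 -5.1  2.5] w 0.0239 st [-0.0377 -0.2236] q6 0.23
```

View pics/w8.png

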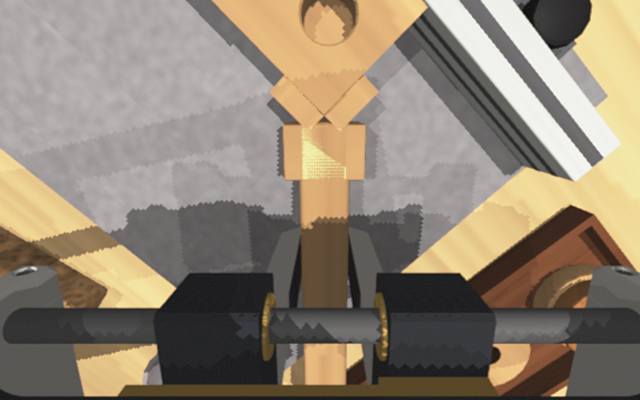

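```bash
python3 -m inch '-0.25 -0.45 0 0 1;-0.61 -0.81 -0.05 0 1;-0.96 -1.16 -0.1 0 1;-1.31 -1.51 -0.1 0 1;-1.67 -1.87 -0.1 0 1;-2.02 -2.22 -0.1 0 1;-2.37 -2.57 -0.1 0 1;-2.73 -2.93 -0.1 0 1;-3.08 -3.28 -0.1 0 1;-3.44 -3.64 -0.1 0 1;-3.79 -3.99 -0.1 0 1;-4.14 -4.34 -0.1 0 1'
python3 - <<'E'
from h import *
o=st()
im,d=robot.snapshot('wrist');cv2.imwrite('pics/w9.png',im)
E
```

```text
time: 15.8
tool_pos: [0.499, -0.1755, 0.0709]
ee_rot: [3.117, 0.009, -0.759]
wrist_force: [-4.9, -4.3, -0.2]
width: 0.0237
t 15.8 p [ 0.499  -0.1755  0.0709] rpy [ 3.117  0.009 -0.759] F [-4.9 -4.3 -0.2] w 0.0237 st [-0.0377 -0.1635] q6 0.33
```

View pics/w9.png

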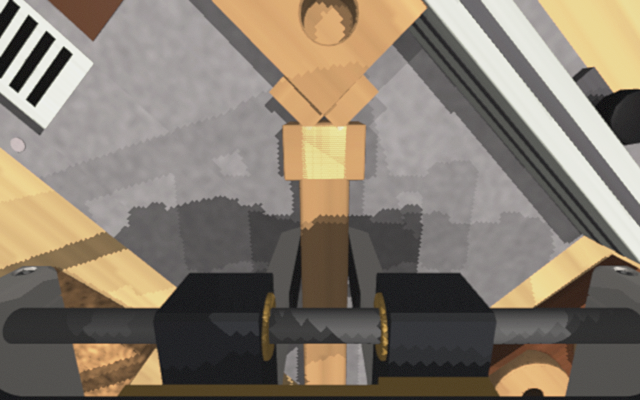

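```bash
python3 -m inch '-0.25 -0.45 0 0 1;-0.61 -0.81 -0.05 0 1;-0.96 -1.16 -0.05 0 1;-1.31 -1.51 -0.05 0 1;-1.67 -1.87 -0.05 0 1;-2.02 -2.22 -0.05 0 1;-2.37 -2.57 -0.05 0 1;-2.73 -2.93 -0.05 0 1;-3.08 -3.28 -0.05 0 1;-3.44 -3.64 -0.05 0 1;-3.79 -3.99 -0.05 0 1;-4.14 -4.34 -0.05 0 1;-4.5 -4.7 -0.05 0 1;-4.85 -5.05 -0.05 0 1;-5.2 -5.4 -0.05 0 1;-5.55 -5.75 -0.05 0 1'
python3 - <<'E'
from h import *
o=st()
im,d=robot.snapshot('wrist');cv2.imwrite('pics/w10.png',im)
E
```

```text
time: 17.18
tool_pos: [0.4965, -0.0958, 0.071]
ee_rot: [3.112, 0.009, -0.758]
wrist_force: [-6.7, -5.8, 2.0]
width: 0.0239
t 17.18 p [ 0.4965 -0.0958  0.071 ] rpy [ 3.112  0.009 -0.758] F [-6.7 -5.8  2. ] w 0.0239 st [-0.0379 -0.0838] q6 0.47
```

View pics/w10.png

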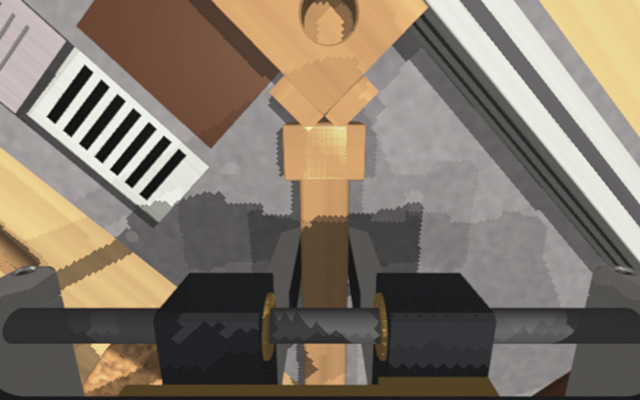

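```bash
python3 -m inch '-0.25 -0.45 0 0 1;-0.61 -0.81 -0.05 0 1;-0.96 -1.16 -0.05 0 1;-1.31 -1.51 -0.05 0 1;-1.67 -1.87 -0.1 0 1;-2.02 -2.22 -0.1 0 1;-2.37 -2.57 -0.1 0 1;-2.73 -2.93 -0.1 0 1;-3.08 -3.28 -0.1 0 1;-3.44 -3.64 -0.1 0 1;-3.79 -3.99 -0.1 0 1;-4.14 -4.34 -0.1 0 1;-4.5 -4.7 -0.1 0 1;-4.85 -5.05 -0.1 0 1;-5.2 -5.4 -0.1 0 1;-5.55 -5.75 -0.1 0 1;-5.9 -6.1 -0.1 0 1;-6.25 -6.45 -0.1 0 1;-6.6 -6.8 -0.1 0 1'
python3 - <<'E'
from h import *
o=st()
im,d=robot.snapshot('wrist');cv2.imwrite('pics/w11.png',im)
E
```

```text
time: 18.82
tool_pos: [0.4937, -0.0012, 0.0712]
ee_rot: [3.108, 0.01, -0.758]
wrist_force: [-6.3, -6.2, 1.6]
width: 0.0237
t 18.82 p [ 0.4937 -0.0012  0.0712] rpy [ 3.108  0.01  -0.758] F [-6.3 -6.2  1.6] w 0.0237 st [-0.0381  0.0109] q6 0.66
```

View pics/w11.png

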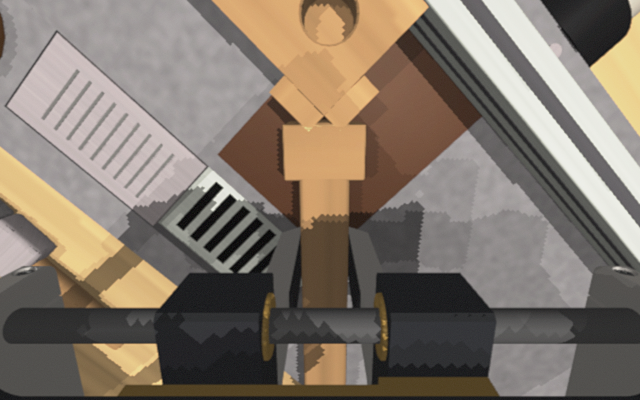

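```bash
python3 -m inch '-0.25 -0.45 0 0 1;-0.61 -0.81 -0.05 0 1;-0.96 -1.16 -0.05 0 1;-1.31 -1.51 -0.05 0 1;-1.67 -1.87 -0.1 0 1;-1.9 -2.1 -0.1 0 1;-2.1 -2.3 -0.1 0 1;-2.25 -2.45 -0.1 0 1;-2.4 -2.6 -0.1 0 1;-2.55 -2.75 -0.1 0 1;-2.65 -2.85 -0.1 0 1;-2.75 -2.95 -0.1 0 1'
python3 - <<'E'
from h import *
o=st()
E
```

```text
time: 19.87
tool_pos: [0.4922, 0.0367, 0.0715]
ee_rot: [3.1, 0.008, -0.758]
wrist_force: [-6.4, -14.0, 1.9]
width: 0.0237
t 19.87 p [0.4922 0.0367 0.0715] rpy [ 3.1    0.008 -0.758] F [ -6.4 -14.    1.9] w 0.0237 st [-0.0385  0.0488] q6 0.74
```

```bash
python3 -m inch '-0.1 -0.25 0 0 1;-0.1 -0.25 0 0 1;-0.1 -0.25 0 0 1;-0.1 -0.25 0 0 1;0 0 0 0 1;0 0.2 0 0 1;0 0.6 0 0 1;0 1.5 0 0 1;0 3.5 0 0 1;0 5.5 0 0 1;0 5.5 -3 0 1;0 5.5 -7 0 1;0 5.5 -10 0 1;0 5.5 -10 0 1'
python3 - <<'E'
from h import *
o=st()
im,d=robot.snapshot('wrist');cv2.imwrite('pics/w12.png',im);pickle.dump((o['tool_pos'],o['ee_rot']),open('pics/w12.pkl','wb'))
im,d=robot.snapshot('top');cv2.imwrite('pics/top12.png',cv2.resize(im[90:310,150:500],None,fx=2.2,fy=2.2))
E
```

```text
time: 21.03
tool_pos: [0.4615, -0.0011, 0.1814]
ee_rot: [3.109, -0.003, -0.758]
wrist_force: [0.6, 0.1, -0.2]
width: 0.0238
t 21.03 p [ 0.4615 -0.0011  0.1814] rpy [ 3.109e+00 -3.000e-03 -7.580e-01] F [ 0.6  0.1 -0.2] w 0.0238 st [-0.0703  0.0118] q6 0.65
```

View pics/w12.png

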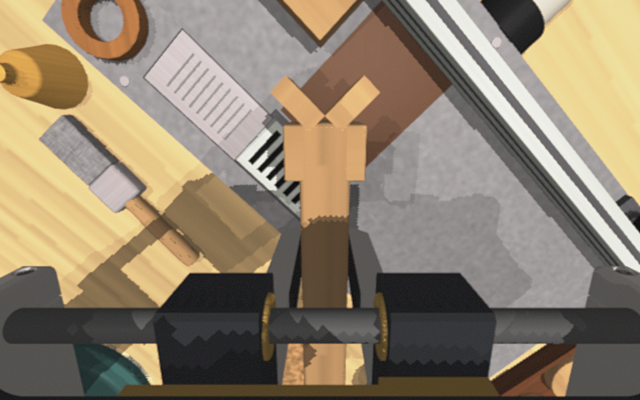

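View pics/top12.png

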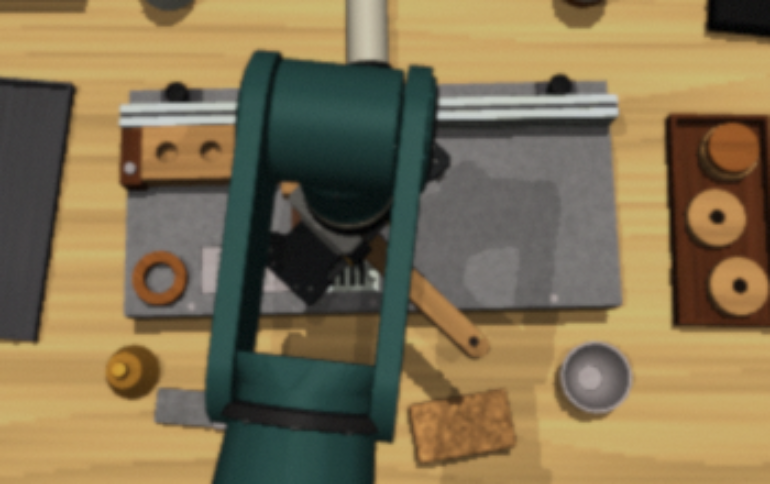

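Run:
```python
from h import *
cmd((.5570,.4235),.18,-1.699)
```

```text
rows [-22.03 -37.53  -1.82] spin 0.941
```

```bash
python3 -m inch '-22 -37.5 -1.8 0.94 1;-22 -37.5 -1.8 0.94 1;-22 -37.5 -1.8 0.94 1;-22 -37.5 -1.8 0.94 1;-22 -37.5 -1.8 0.94 1;-22 -37.5 -1.8 0.94 1;-22 -37.5 -1.8 0.94 1;-22 -37.5 -1.8 0.94 1;-22 -37.5 -1.8 0.94 1;-22 -37.5 -1.8 0.94 1;-22 -37.5 -1.8 0.94 1;-22 -37.5 -1.8 0.94 1;-22 -37.5 -1.8 0.94 1;-22 -37.5 -1.8 0.94 1;-22 -37.5 -1.8 0.94 1'
python3 - <<'E'
from h import *
st();cmd((.5570,.4235),.015,-1.699)
im,d=robot.snapshot('wrist');cv2.imwrite('pics/w13.png',im)
im,d=robot.snapshot('top');cv2.imwrite('pics/top13.png',cv2.resize(im[90:310,150:500],None,fx=2.2,fy=2.2));cv2.imwrite('pics/top13f.png',im)
E
```

```text
time: 22.38
tool_pos: [0.5567, 0.4215, 0.1793]
ee_rot: [3.114, -0.03, -1.699]
wrist_force: [0.0, -0.1, -0.9]
width: 0.024
t 22.38 p [0.5567 0.4215 0.1793] rpy [ 3.114 -0.03  -1.699] F [ 0.  -0.1 -0.9] w 0.024 st [0.0367 0.4316] q6 2.27
rows [-0.7  -0.46 16.41] spin 0.0
```

View pics/w13.png

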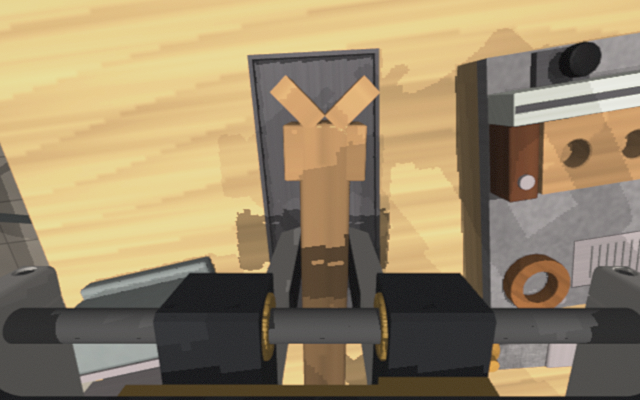

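View pics/top13.png

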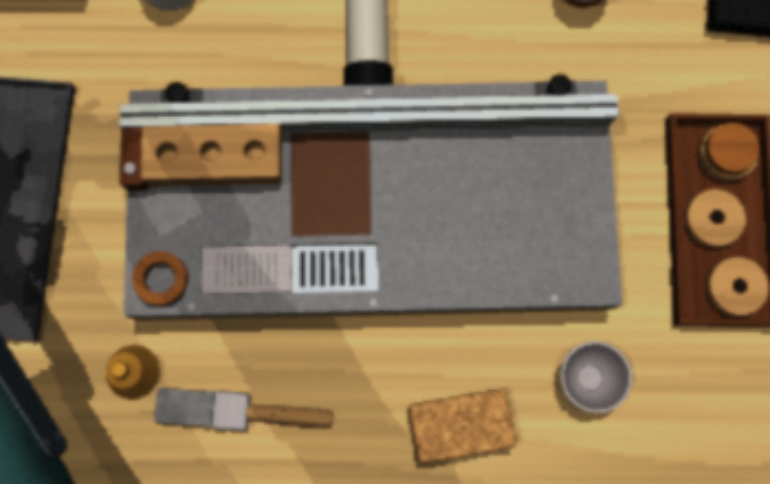

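```bash
python3 -m inch '-0.2 -0.1 4 0 1;-0.4 -0.3 8 0 1;-0.6 -0.4 11 0 1;-0.7 -0.45 13.5 0 1;-0.7 -0.45 15 0 1;-0.7 -0.45 16 0 1;-0.7 -0.45 16.4 0 1;-0.7 -0.45 16.6 0 1;-0.7 -0.45 16.6 0 1'
python3 - <<'E'
from h import *
st();cmd((.5570,.4235),.011,-1.699)
E
```

```text
time: 23.23
tool_pos: [0.5584, 0.4237, 0.0161]
ee_rot: [3.117, -0.027, -1.7]
wrist_force: [-0.7, 0.6, -0.9]
width: 0.024
t 23.23 p [0.5584 0.4237 0.0161] rpy [ 3.117 -0.027 -1.7  ] F [-0.7  0.6 -0.9] w 0.024 st [0.0384 0.4338] q6 2.27
rows [0.02 0.12 0.51] spin -0.001
```

```bash
python3 -m inch '0 0.1 0.2 0 1;0 0.1 0.4 0 1;0 0.1 0.6 0 1;0 0.1 0.7 0 1;0 0.1 0.7 0 1'
python3 - <<'E'
from h import *
st()
E
```

```text
time: 23.65
tool_pos: [0.5572, 0.4238, 0.0092]
ee_rot: [3.117, -0.027, -1.7]
wrist_force: [-0.2, -0.1, 0.9]
width: 0.0238
t 23.65 p [0.5572 0.4238 0.0092] rpy [ 3.117 -0.027 -1.7  ] F [-0.2 -0.1  0.9] w 0.0238 st [0.0372 0.4339] q6 2.27
```

```bash
python3 -m inch '0 0 0 0 0.7;0 0 0 0 0.6;0 0 0 0 0.5;0 0 0 0 0.45;0 0 0 0 0.45;0 0 0 0 0.45;0 0 -1 0 0.45;0 0 -3 0 0.45;0 0 -6 0 0.45;0 0 -10 0 0.45;0 0 -14 0 0.45;0 0 -18 0 0.45;0 0 -18 0 0.45'
python3 - <<'E'
from h import *
o=st()
im,d=robot.snapshot('wrist');cv2.imwrite('pics/w14.png',im);np.save('pics/w14.npy',d);pickle.dump((o['tool_pos'],o['ee_rot']),open('pics/w14.pkl','wb'))
E
```

```text
time: 24.73
tool_pos: [0.5655, 0.4302, 0.2024]
ee_rot: [3.133, -0.014, -1.7]
wrist_force: [-0.1, 0.1, 2.2]
width: 0.0515
t 24.73 p [0.5655 0.4302 0.2024] rpy [ 3.133 -0.014 -1.7  ] F [-0.1  0.1  2.2] w 0.0515 st [0.0457 0.4401] q6 2.27
```

View pics/w14.png

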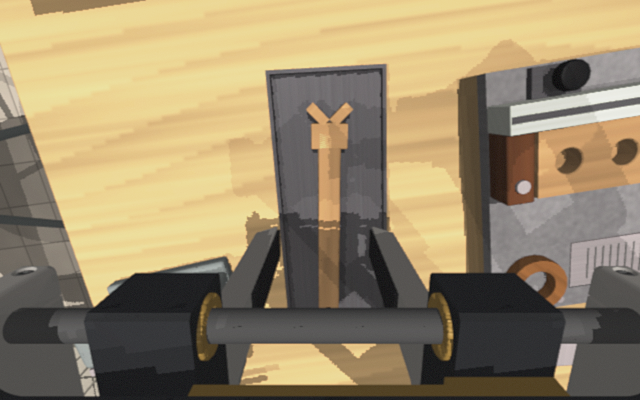

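```bash
python3 - <<'E'
from h import *
cmd((.25,.45),.25,-1.7)
E
python3 -m inch '2 31 -4 0 0.45;2 31 -4 0 0.45;2 31 -4 0 0.45;2 31 -4 0 0.45;2 31 -4 0 0.45;2 31 -4 0 0.45;2 31 -4 0 0.45;2 31 -4 0 0.45;2 31 -4 0 0.45;2 31 -4 0 0.45;2 31 -4 0 0.45'
python3 - <<'E'
from h import *
st()
im,d=robot.snapshot('top');cv2.imwrite('pics/t15.png',cv2.resize(im[90:290,100:300],None,fx=3,fy=3))
K=CAM['top']['K'];E=CAM['top']['extrinsics'];v,u=np.mgrid[:400,:640]
W=(np.stack([(u-K[0,2])/K[0,0]*d,(v-K[1,2])/K[1,1]*d,d],-1)-E[:3,3])@E[:3,:3];z=W[...,2]
hsv=cv2.cvtColor(im,cv2.COLOR_BGR2HSV)
r3=np.zeros(z.shape,bool);r3[120:250,112:190]=1
m=r3&(hsv[...,1]>90)&(hsv[...,2]>95)&(z>.024)&(z<.06)
n,l,s,c=cv2.connectedComponentsWithStats(m.astype(np.uint8));i=1+s[1:,4].argmax();m=l==i
print('stick px',s[i],'z by x:',[(round(a,2),np.median(z[m&(abs(W[...,0]-a)<.015)]).round(4)) for a in(.42,.48,.54,.60)])
r4=np.zeros(z.shape,bool);r4[140:180,205:285]=1
m=r4&(z>.09)&(z<.108)&(hsv[...,1]>70)&(hsv[...,2]>110)
cs,_=cv2.findContours(m.astype(np.uint8),cv2.RETR_EXTERNAL,cv2.CHAIN_APPROX_NONE);k=max(cs,key=cv2.contourArea)[:,0]
r=cv2.minAreaRect(np.array([onz('top',a,b,.098)[:2] for a,b in k],np.float32));print('block',r,w2st(r[0]))
E
```

```text
rows [ 2.13 31.53 -4.74] spin -0.0
time: 25.7
tool_pos: [0.2731, 0.4367, 0.2412]
ee_rot: [3.117, -0.01, -1.671]
wrist_force: [0.3, 0.8, -0.3]
width: 0.0521
t 25.7 p [0.2731 0.4367 0.2412] rpy [ 3.117 -0.01  -1.671] F [ 0.3  0.8 -0.3] w 0.0521 st [-0.2464  0.4548] q6 2.57
stick px [130 136  34  99 942] z by x: [(0.42, np.float64(0.0343)), (0.48, np.float64(0.0343)), (0.54, np.float64(0.034)), (0.6, np.float64(0.0342))]
block ((0.5716313123703003, 0.16558346152305603), (0.05930648744106293, 0.14998316764831543), 1.7512831687927246) [0.04445951 0.17540751]
```

View pics/t15.png

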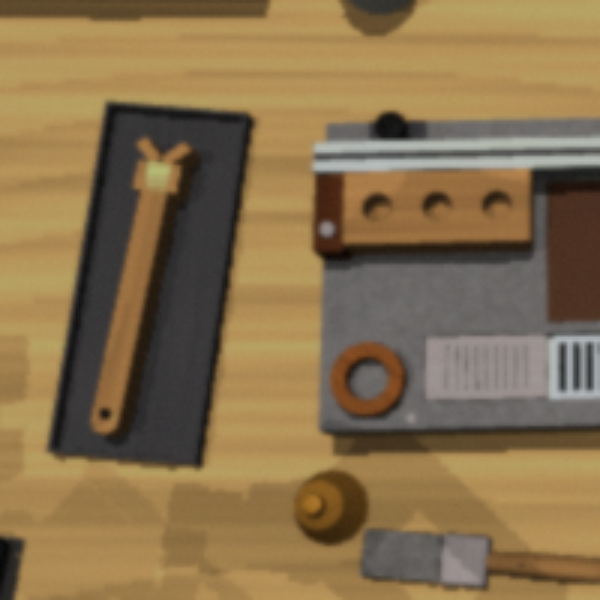

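```bash
python3 -m inch '0 -1 -1 -0.1 0.45;0 -2 -1 -0.2 0.45;0 -2 -1 -0.2 0.45;0 -2 -1 -0.2 0.45'
python3 - <<'E'
from h import *
o=st();print(o['joint_positions'],abs(o['qvel']).max()); robot.close_job()
E
```

```text
time: 26.08
tool_pos: [0.2946, 0.4345, 0.2493]
ee_rot: [3.114, -0.007, -1.476]
wrist_force: [0.8, 0.2, -0.3]
width: 0.0517
t 26.08 p [0.2946 0.4345 0.2493] rpy [ 3.114 -0.007 -1.476] F [ 0.8  0.2 -0.3] w 0.0517 st [-0.2249  0.4519] q6 2.34
[0.85723652 0.04512656 1.32954106 0.01471935 1.79198012 2.33684129] 0.017283314771277532
the job is handed in; nothing more can be done
```

The job is done and handed in at about 26 s of the 64 s; no verdict is reported.

**What I did**
1. I slid the dust shutter open with the closed fingertips.
2. I took the push stick from its tray.
3. With its prongs I set the block flat against the fence short of the sheet.
4. With the notch round the block's rear near corner I fed it to the stop. The wrist force read about 5 to 7 N toward the fence throughout, and about 14 N in the feed direction at the stop.
5. I laid the stick back in its tray.

**Last checks (top camera)**
- **Block:** at x = 44.5 mm, y = 175.4 mm in the station's frame, against a target of 45 and 175. It was turned about 0.003 rad from flat against the fence.
- **Stick:** its top read 34 mm at four points along the handle, so it lies flat on the tray floor. It is released and well inside the tray.
- **Shutter:** by eye, the plate sits at the open end of its track with the slots uncovered.
- **Ring, bell and cup:** they looked unmoved in the pictures. I did not re-measure them, and the cup was outside the very last picture.

**Disagreements and concerns**
- The first estimate of the stick's angle, from a bounding rectangle, was off by about 0.04 rad. The wrist view and a second top-view measurement agreed with each other, so I used those.
- The tool picked up a tilt of up to 0.04 rad while pushing. It did not affect the outcome.
- On the final retreat joint 6 read 2.57, at its range limit. I printed it to only two decimals, so I cannot rule out a marginal touch of the limit. I turned it back to 2.34 before handing in.

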